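Pack the candle gift tray

ROBOT

A 7-joint arm with a two-finger parallel gripper is mounted at the origin on the work surface. World frame = base frame: x ahead of the robot, y to its left, z up, the work surface at z = 0. Lengths are in m, angles in rad, forces in N, time in s.
With the tool pointing down it reaches from about 0.425 to 0.95 m from the base axis. Payload 4.7 kg.
Tool frame: the origin (TCP) lies on the centre line of the jaws, within the pads' length; the fingertips stand robot.nose_length ahead of it and the grasp point (between the pads) lies 8 mm behind it (robot.nose_length is the distance from the TCP to the fingertips, in m); z points along the fingers, y is the line along which they close (so a half turn about z gives the same grasp; the last joint's range is limited). The gripper opens to 85 mm and grips with 20 to 120 N. Pads are 22 mm wide; open, the fingers measure 114 mm over their backs; the gripper's body (76 mm by 85 mm) begins 54 mm behind the grasp point. The pads swing forward as they close: fully open they stand 13 mm farther back than shut.
Start: joints at [-1.348, 0.469, -0.049, 1.532, 0.024, 1.141, -0.082], TCP at [0.168, 0.654, 0.242] pointing down, gripper open.
Joint ranges: [-2.59, 2.59], [-0.33, 1.99], [-1.39, 1.29], [0.1, 2.45], [-1.04, 4.18], [0.21, 1.99], [-2.66, 2.66]. Speed limits (rad/s): [2.57, 2.57, 3.14, 3.14, 3.14, 3.14, 3.14].

INTERFACE

Orientations are given as [roll, pitch, yaw] about the fixed x, y, z axes, in that order (R = Rz(yaw) Ry(pitch) Rx(roll)).
In Python, from plant import robot gives the robot as it stands. Calls block until the motion is done:
- robot.goto(position, orientation): joint-space move of the TCP to a pose.
- robot.move_straight(position, vel=0.15, attitude=None, contact_N=None): straight line of the TCP; attitude=None keeps the orientation; vel is the mean speed in m/s. With contact_N (N) it stops when the force on the tool has changed by that much, and returns True; else False.
- robot.move_joints(angles): joint-space move.
- robot.grip(opening, strength=None): opening from 0.0 (shut) to 1.0 (fully open); strength is the grip in N (None keeps the last); returns when the fingers have stopped.
- robot.sleep(seconds).
- robot.inverse_kinematics(position, orientation): joint angles nearest the present ones, or None.
- robot.sense(): the state.
- robot.grab_frame(name): name is "scene" or "top"; returns a dict with "image" (384x512x3 uint8, red, green, blue), "range_z" (384x512 float32, m along the optical axis (not along the pixel's ray), 0 where there is no reading), "fx", "fy", "cx", "cy" (pixels), "dist_coeffs" ([k1, k2, p1, p2, k3] as OpenCV has them; the pictures are not rectified), "R" (3x3) and "t" (3): a world point X has camera coordinates R X + t. Camera axes: x right, y down, z forward; pixel columns grow to the right and rows downward; lengths in m; the calibration is good to about 2 mm. A picture is of the moment at which its call begins.
A pose or a line that the arm cannot do raises robot.IKError and nothing moves.
- robot.close_job(): hands the job in; it is judged then, once.
The state is a dict: "t": time; "joint_pos": joint angles; "joint_velocities": joint speeds; "effort": joint torques, N m; "tcp_pos": TCP position; "tcp_rot": TCP orientation; "wrist_force": force on the tool from outside, world axes, zero at the start; "torque": the same for the moment, N m; "opening": opening from 0.0 (shut) to 1.0 (fully open); "gripper_force": force on a finger pad.
Only numpy, scipy, OpenCV 4.12 (cv2) and the standard library are available. Lean on these libraries where they do the work, as an engineer would, in place of code of your own. Each camera call takes 0.05 s, during which the arm holds its last target. There are 200 camera calls.

TASK

Pack the gift tray: stand each of the three fresh candles upright in the cell whose floor card has its own colour, setting the glass down rather than dropping it, and draw the scent sampler slide straight and level out of its wooden sleeve and lay it flat, grip up, in the tray's long empty compartment. Leave the two burnt testers standing where they are.

Things in the scene. Friction and masses are not known exactly. Their poses are not given: they have to be found in the camera images.
- tray: Fixed wooden tray 275 (x) x 170 (y) mm, walls 5 thick, tops 18 above the table, floor 5 thick. Three 85 mm square cells in a row at y -37.5, x -90, 0, +90, each with a coloured card on its floor; beside them at y +45 one long bare compartment, 265 (x) x 70 (y) inside. Origin: centre of the underside, at table height; z up.
- card_red: Red card, 82 x 82 mm, 2 mm thick, fixed on the floor of one cell of the tray (which cell varies). Origin: centre of its underside, which is the cell's centre, 5 mm above the table; its top is 7 mm above the table. Axes parallel to the tray's.
- card_yellow: Yellow card, 82 x 82 mm, 2 mm thick, fixed on the floor of one cell of the tray (which cell varies). Origin: centre of its underside, which is the cell's centre, 5 mm above the table; its top is 7 mm above the table. Axes parallel to the tray's.
- card_green: Green card, 82 x 82 mm, 2 mm thick, fixed on the floor of one cell of the tray (which cell varies). Origin: centre of its underside, which is the cell's centre, 5 mm above the table; its top is 7 mm above the table. Axes parallel to the tray's.
- candle_red_mid (a point): Fresh red candle: red glass tumbler, outside diameter 52 mm, 72 mm tall, about 240 g, standing upright on the table; filled almost to the rim with pale red wax with a white wick. Point: the tumbler's centre, 36 mm above its underside. z up along the tumbler's axis; it is round, so its yaw means nothing.
- candle_yellow_mid (a point): Fresh yellow candle: yellow glass tumbler, outside diameter 52 mm, 72 mm tall, about 240 g, standing upright on the table; filled almost to the rim with pale yellow wax with a white wick. Point: the tumbler's centre, 36 mm above its underside. z up along the tumbler's axis; it is round, so its yaw means nothing.
- candle_green_mid (a point): Fresh green candle: green glass tumbler, outside diameter 52 mm, 72 mm tall, about 240 g, standing upright on the table; filled almost to the rim with pale green wax with a white wick. Point: the tumbler's centre, 36 mm above its underside. z up along the tumbler's axis; it is round, so its yaw means nothing.
- slide_grip (a point): Loose sampler slide, 60 g: cream plate 110 (x) x 40 x 8 mm; upright blue fin 26 (x) x 14 mm near its -x end, top 58 above underside. Point: in the fin, 45 above underside, 40 to -x of plate centre. z up. Starts level, underside 12 above the table on a fixed base, far 60 mm in a sleeve (1.5 play, lips to 28 high, mouth 22 behind the fin): comes out only along its -x, free after 60 mm.
- tester_red_mid (a point): Burnt red tester, the look-alike that stays: the same red glass tumbler, outside diameter 52 mm, 72 mm tall, about 240 g, standing upright on the table, but burnt far down, so that from above one sees a sooty black hollow inside a thin red rim. Point: the tumbler's centre, 36 mm above its underside.
- tester_green_mid (a point): Burnt green tester, the look-alike that stays: the same green glass tumbler, outside diameter 52 mm, 72 mm tall, about 240 g, standing upright on the table, but burnt far down, so that from above one sees a sooty black hollow inside a thin green rim. Point: the tumbler's centre, 36 mm above its underside.

How it is judged:
At the end, for the whole second after the job is handed in: Each fresh candle rests upright (0.1 rad) on the card of its own colour, within 22 mm of its centre; the slide lies flat (0.1 rad) on the floor of the long compartment, fin up; all at rest; both burnt testers upright within 30 mm of their start (horizontal distance between candle_red_mid and card_red below 0.022 m and z of candle_red_mid in the frame of card_red between 0.032 and 0.044 m and angle between each of candle_red_mid, candle_yellow_mid, candle_green_mid, slide_grip, tester_red_mid, tester_green_mid's own z axis and vertical below 0.1 rad and linear speed of each of candle_red, candle_yellow, candle_green, slide below 0.02 m/s and horizontal distance between candle_yellow_mid and card_yellow below 0.022 m and z of candle_yellow_mid in the frame of card_yellow between 0.032 and 0.044 m and horizontal distance between candle_green_mid and card_green below 0.022 m and z of candle_green_mid in the frame of card_green between 0.032 and 0.044 m and z of slide_grip in the frame of tray between 0.044 and 0.056 m and y of slide_grip in the frame of tray between 0.016 and 0.074 m and x of slide_grip in the frame of tray between -0.13 and 0.13 m and distance of each of tester_red_mid, tester_green_mid from where it was at the start of the episode below 0.03 m); the robot touches nothing.
It fails at once if the red candle is dropped: it falls faster than 0.7 m/s (from over about 25 mm) with no finger on it (contact force between candle_red and the fingers below 0.1 N and linear speed of candle_red above 0.7 m/s).
It fails at once if the yellow candle is dropped: it falls faster than 0.7 m/s (from over about 25 mm) with no finger on it (contact force between candle_yellow and the fingers below 0.1 N and linear speed of candle_yellow above 0.7 m/s).
It fails at once if the green candle is dropped: it falls faster than 0.7 m/s (from over about 25 mm) with no finger on it (contact force between candle_green and the fingers below 0.1 N and linear speed of candle_green above 0.7 m/s).
It fails at once if the burnt red tester is pushed or carried more than 30 mm from its place (distance of tester_red_mid from where it was at the start of the episode above 0.03 m).
It fails at once if the burnt green tester is pushed or carried more than 30 mm from its place (distance of tester_green_mid from where it was at the start of the episode above 0.03 m).
It also fails if it takes over 115 s, if anything falls off the work surface, if the arm or the gripper's body presses on something with over 40 N, if the wrist force passes 120 N, or if a joint passes its speed limit or range.

## Working session

There is one attempt and no reset: what is moved stays moved. The work goes in short steps, each a Python script; the robot and the scene stay as the last script left them, time stands still between calls to the robot, and variables do not carry over. Pictures are saved under pics/ and viewed, at most 14 in all, crops included, and the job is handed in when it is done.

```bash
mkdir -p pics; ls; python3 - <<'E'
from plant import robot
import cv2,pickle
s=robot.sense();print(s,robot.nose_length)
for n in("top","scene"):
    f=robot.grab_frame(n);pickle.dump(f,open(f'{n}0.pkl','wb'))
    cv2.imwrite(f'pics/{n}0.png',f['image'][:,:,::-1]);print({k:v for k,v in f.items() if k not in('image','range_z')})
E
```

```text
pics
{'t': 0.0, 'joint_pos': array([-1.34794592,  0.46945794, -0.04857665,  1.53370418,  0.02408367,
        1.14101974, -0.0823141 ]), 'joint_velocities': array([-4.93570170e-04, -4.39763122e-04,  2.15175605e-05, -1.02647150e-03,
       -2.28789582e-04, -7.82067953e-04,  1.00317632e-03]), 'effort': array([-4.02522237e-04, -5.10312295e+01, -4.70707635e-02, -2.37716299e+01,
        1.06470959e-02,  7.40196527e-03,  4.71519655e-06]), 'tcp_pos': array([0.16799515, 0.65316691, 0.24124589]), 'tcp_rot': array([-3.13958957e+00,  6.85540388e-05,  2.88983693e+00]), 'wrist_force': array([ 0.52186469,  0.4101375 , -0.74355599]), 'torque': array([ 0.00260966, -0.03351744, -0.01252307]), 'gripper_force': 0.0, 'opening': 0.9975671435134925} 0.011
{'fx': 392.0852859598207, 'fy': 392.0852859598207, 'cx': 252.38867978754323, 'cy': 191.25226596220804, 'dist_coeffs': array([-0.13913793,  0.        ,  0.        ,  0.        ,  0.        ]), 'R': array([[ 0.01729836, -0.99977597, -0.01219772],
       [-0.99267519, -0.01571404, -0.11978747],
       [ 0.11956896,  0.0141805 , -0.99272462]]), 't': array([-0.04999192,  0.55896531,  0.95558745])}
{'fx': 473.4303310656113, 'fy': 473.4303310656113, 'cx': 261.7156089605334, 'cy': 195.25809512343565, 'dist_coeffs': array([-0.18431031,  0.        ,  0.        ,  0.        ,  0.        ]), 'R': array([[ 0.81772229,  0.57550198,  0.01130125],
       [ 0.44789056, -0.62382351, -0.64049846],
       [-0.36155815,  0.5288116 , -0.76787629]]), 't': array([-0.43740677, -0.22318663,  1.2919966 ])}
```

View pics/top0.png

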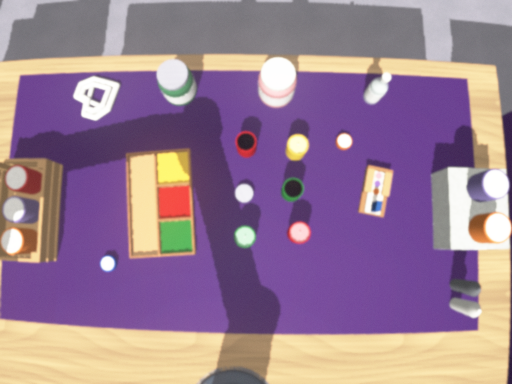

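View pics/scene0.png

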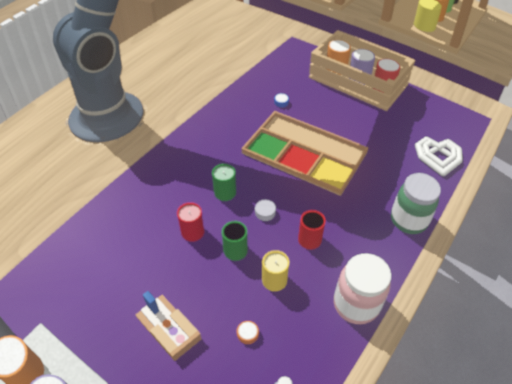

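Top view: tray at (160,203), with the cards yellow (173,167), red (174,202) and green (176,236). Fresh candles are yellow (297,147), green (245,236) and red (300,232). Testers are red (246,143) and green (292,188). The sleeve is at (376,190), with the blue fin at its robot-side end (377,206).

```bash
cat > h.py <<'E'
import numpy as np,cv2
def K(f): return np.array([[f['fx'],0,f['cx']],[0,f['fy'],f['cy']],[0,0,1]])
def ray(f,uv,z):
    "pixels -> world points on plane height z"
    n=cv2.undistortPoints(np.float64(uv).reshape(-1,1,2),K(f),f['dist_coeffs']).reshape(-1,2)
    d=np.c_[n,np.ones(len(n))]@f['R']; c=-f['R'].T@f['t']
    return c+d*((z-c[2])/d[:,2])[:,None]
def cloud(f):
    v,u=np.mgrid[:384,:512]; uv=np.c_[u.ravel(),v.ravel()].astype(float)
    n=cv2.undistortPoints(uv.reshape(-1,1,2),K(f),f['dist_coeffs']).reshape(-1,2)
    P=(np.c_[n,np.ones(len(n))]*f['range_z'].reshape(-1,1)-f['t'])@f['R']
    return P.reshape(384,512,3)
def hsv(f): return cv2.cvtColor(f['image'],cv2.COLOR_RGB2HSV)
def blobs(m,amin):
    n,l,s,c=cv2.connectedComponentsWithStats(m.astype(np.uint8)); return [(l==i,s[i],c[i]) for i in range(1,n) if s[i][4]>=amin]
HUE=dict(yellow=(20,35),green=(50,80),blue=(98,118))
def cmask(f,c,smin=60):
    h=hsv(f);H=h[...,0]
    m=((H<8)|(H>172)) if c=='red' else (H>=HUE[c][0])&(H<=HUE[c][1])
    return m&(h[...,1]>smin)&(h[...,2]>50)
E
python3 - <<'E'
import pickle; from h import *
np.set_printoptions(precision=4,suppress=True)
f=pickle.load(open('top0.pkl','rb'));P=cloud(f)
C=dict(yellow=(297,147),green=(245,236),red=(300,232),tred=(246,143),tgreen=(292,188))
v,u=np.mgrid[:384,:512]
for k,(a,b) in C.items():
    near=np.hypot(u-a,v-b)<22
    c=k[1:] if k[0]=='t' else k
    m=near&(cmask(f,c,50))
    hi=near&(P[...,2]>.06)&(f['range_z']>0)
    q=P[hi]; w=np.argwhere(m)[:,::-1].astype(np.float32)
    print(k,'depth',hi.sum(),q.mean(0),np.ptp(q[:,:2],axis=0),'mask',m.sum(),w.mean(0),[w.min(0),w.max(0)])
    (cc,r)=cv2.minEnclosingCircle(np.argwhere(hi)[:,::-1].astype(np.float32)); print('   circ',ray(f,cc,.072)[0],r)
for c in('yellow','red','green'):
    m=cmask(f,c,120)&(u>150)&(u<200)&(v>140)&(v<260)
    w,s,cc=max(blobs(m,200),key=lambda b:b[1][4])
    r=cv2.minAreaRect(np.argwhere(w)[:,::-1].astype(np.float32)); B=ray(f,cv2.boxPoints(r),.007)
    print('card',c,ray(f,r[0],.007)[0],np.linalg.norm(np.diff(B,axis=0),axis=1),[np.degrees(np.arctan2(*(B[i+1]-B[i])[[1,0]])) for i in(0,1)],P[w].mean(0))
m=cmask(f,'blue',100)&(u>355)&(u<400)&(v>160)&(v<225)
for w,s,c in blobs(m,8): print('fin',s,c,P[w].mean(0),P[w].max(0),ray(f,c,.07))
hs=hsv(f);m=(hs[...,0]<28)&(hs[...,1]>60)&(u>350)&(u<402)&(v>155)&(v<225)
w,s,c=max(blobs(m,50),key=lambda b:b[1][4]);r=cv2.minAreaRect(np.argwhere(w)[:,::-1].astype(np.float32));B=ray(f,cv2.boxPoints(r),.02)
print('sleeve',B,np.linalg.norm(np.diff(B,axis=0),axis=1))
big=cv2.resize(f['image'][150:230,340:410],None,fx=8,fy=7,interpolation=2)
g=pickle.load(open('scene0.pkl','rb'))['image'][280:365,125:210]
big=np.hstack([cv2.resize(f['image'][155:225,345:405],(390,455)),cv2.resize(g,(400,455))])
cv2.imwrite('pics/fin.png',big[:,:,::-1])
E
```

```text
yellow depth 361 [ 0.6732 -0.1513  0.0679] [0.0524 0.0512] mask 243 [295.7819 148.2922] [array([287., 134.], dtype=float32), array([307., 159.], dtype=float32)]
   circ [ 0.6723 -0.1505  0.072 ] 10.80970573425293
green depth 369 [ 0.4454 -0.0241  0.0679] [0.0503 0.0505] mask 147 [244.068  236.4014] [array([234., 225.], dtype=float32), array([255., 247.], dtype=float32)]
   circ [ 0.4454 -0.0243  0.072 ] 10.77292251586914
red depth 376 [ 0.457  -0.1565  0.0678] [0.0505 0.0511] mask 182 [297.9451 232.4341] [array([288., 222.], dtype=float32), array([309., 242.], dtype=float32)]
   circ [ 0.4567 -0.1561  0.072 ] 10.92416000366211
tred depth 146 [ 0.6789 -0.0225  0.0696] [0.0528 0.0496] mask 242 [246.3058 144.8967] [array([236., 131.], dtype=float32), array([255., 156.], dtype=float32)]
   circ [ 0.6777 -0.0223  0.072 ] 10.787809371948242
tgreen depth 139 [ 0.564  -0.1395  0.0697] [0.0514 0.0507] mask 214 [291.4112 189.8037] [array([282., 178.], dtype=float32), array([303., 200.], dtype=float32)]
   circ [ 0.5632 -0.139   0.072 ] 10.800661087036133
card yellow [0.6233 0.1711 0.007 ] [0.0839 0.0823 0.083 ] [np.float64(-84.69875452283675), np.float64(-172.98618594055316)] [0.6227 0.1709 0.01  ]
card red [0.5326 0.1629 0.007 ] [0.0842 0.0812 0.0834] [np.float64(-85.34581038972402), np.float64(-174.1447828054473)] [0.5323 0.1618 0.0131]
card green [0.4449 0.1555 0.007 ] [0.075  0.0706 0.0745] [np.float64(-85.02318973339823), np.float64(-174.34094655987076)] [0.4452 0.1545 0.0122]
fin [373 202   8   9  63] [376.4444 205.9683] [ 0.5244 -0.3467  0.064 ] [ 0.5341 -0.3411  0.0738] [[ 0.5239 -0.3449  0.07  ]]
sleeve [[ 0.5123 -0.3106  0.02  ]
 [ 0.6375 -0.3368  0.02  ]
 [ 0.6254 -0.4083  0.02  ]
 [ 0.5    -0.3808  0.02  ]] [0.1279 0.0725 0.1284]
```

View pics/fin.png

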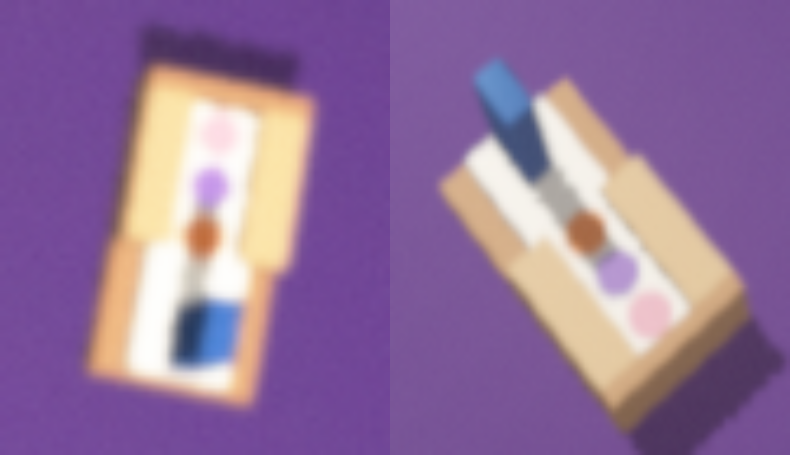

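The left panel shows the blue fin's bright top at about full-frame (379,206). The sleeve axis tilts roughly 12° clockwise, with the mouth towards the robot. All the sizes and heights check out, so I'll start with the candles.

```bash
cat > mv.py <<'E'
import numpy as np
from plant import robot
TY=np.radians(5.1); TC=np.array([.5336,.1632]); ax=np.array([np.cos(TY),np.sin(TY)])
CELL=dict(red=TC,yellow=TC+.09*ax,green=TC-.09*ax)
def rpy(y): return [np.pi,0,(y+np.pi)%(2*np.pi)-np.pi]
def best(p,yaw):
    q0=robot.sense()['joint_pos'];c=[]
    for y in(yaw,yaw+np.pi):
        q=robot.inverse_kinematics(p,rpy(y))
        if q is not None: c.append((np.abs(np.array(q)-q0).max(),y))
    return min(c)[1]
def place_candle(c,xy):
    robot.grip(1.0)
    y=best([*xy,.16],TY)
    robot.goto([*xy,.16],rpy(y))
    hit=robot.move_straight([*xy,.037],vel=.12,contact_N=8)
    robot.grip(0.0,40); s=robot.sense(); print(c,'hit',hit,'open',s['opening'],s['gripper_force'],s['tcp_pos'],s['t'])
    if s['gripper_force']<5: return
    z0=s['tcp_pos'][2]; d=CELL[c]
    robot.move_straight([*xy,z0+.11],vel=.15)
    robot.move_straight([*d,z0+.11],vel=.2)
    s=robot.sense();print('carry',s['opening'],s['gripper_force'],s['wrist_force'])
    robot.move_straight([*d,z0+.02],vel=.12)
    hit=robot.move_straight([*d,z0+.004],vel=.03,contact_N=4)
    s=robot.sense();print('down',hit,s['tcp_pos']-[0,0,z0],s['wrist_force'])
    robot.grip(.8); robot.move_straight([*d,.16],vel=.15); print('t',robot.sense()['t'])
E
python3 - <<'E'
from mv import *
place_candle('green',[.4454,-.0242])
import cv2; f=robot.grab_frame('scene'); cv2.imwrite('pics/s1.png',f['image'][:,:,::-1])
E
```

```text
green hit False open 0.6029407830375757 41.070324182510376 [ 0.44580908 -0.02426498  0.03761973] 4.5167
carry 0.5914713958254308 42.11069047451019 [ 0.35836292 -0.38043912 -2.73448605]
down True [0.44398666 0.15549904 0.0070232 ] [-1.48111838  0.73590793  7.26456884]
t 9.0583
```

View pics/s1.png

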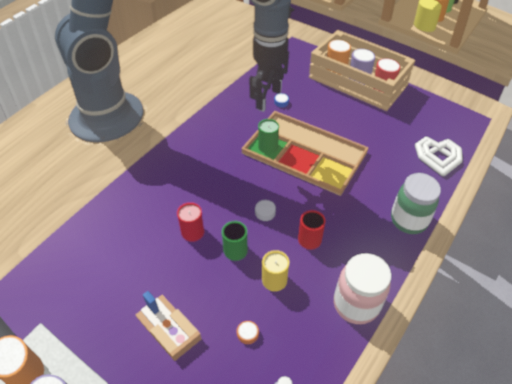

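The green candle stands in its green cell at (268,137) and everything else is undisturbed. Red and yellow next, then a refined slide measurement.

```bash
python3 - <<'E'
from mv import *; from h import *
np.set_printoptions(precision=4,suppress=True)
place_candle('red',[.4569,-.1563])
place_candle('yellow',[.6728,-.1509])
f=robot.grab_frame('top'); cv2.imwrite('pics/t2.png',f['image'][:,:,::-1]);P=cloud(f)
v,u=np.mgrid[:384,:512];box=(u>350)&(u<402)&(v>155)&(v<225)
fin=box&(P[...,2]>.064); print('fin top',fin.sum(),P[fin].mean(0),np.ptp(P[fin],axis=0))
print('uv',np.argwhere(fin).mean(0)[::-1],ray(f,np.argwhere(fin).mean(0)[::-1],.07))
r=cv2.minAreaRect(P[fin][:,:2].astype(np.float32)*1000);print(r)
lip=box&(P[...,2]>.0235)&(P[...,2]<.033)
for w,s,c in blobs(lip,20):
    q=P[w][:,:2].astype(np.float32)*1000;print('lip',s,P[w].mean(0),cv2.minAreaRect(q))
q=P[lip][:,:2].astype(np.float32)*1000; print('lips',cv2.minAreaRect(q))
base=box&(P[...,2]>.008)&(P[...,2]<.06); print('base',cv2.minAreaRect(P[base][:,:2].astype(np.float32)*1000))
for c,uv in dict(yellow=0,red=0,green=0).items():
    d=CELL[c];hi=(np.hypot(P[...,0]-d[0],P[...,1]-d[1])<.045)&(P[...,2]>.066)&(P[...,2]<.09);print(c,d,P[hi].mean(0),np.ptp(P[hi],axis=0))
E
```

```text
red hit False open 0.6014468093226207 41.23341500759125 [ 0.4573 -0.1564  0.0376] 12.2083
carry 0.5965223093969485 42.0894455909729 [-0.0918  0.2771 -2.0318]
down True [0.5336 0.1635 0.007 ] [-1.3004  0.5373  6.8732]
t 17.5
yellow hit False open 0.599849574446327 41.882593631744385 [ 0.6734 -0.1512  0.0379] 20.6917
carry 0.6001118657773575 41.943681836128235 [ 0.1756 -0.6539 -2.9733]
down True [0.6233 0.1714 0.007 ] [-0.3491  0.282   5.3657]
t 25.975
fin top 78 [ 0.5071 -0.2859  0.275 ] [0.0951 0.3053 0.9499]
uv [378.1154 203.1282] [[ 0.5309 -0.3492  0.07  ]]
((490.2445068359375, -206.50924682617188), (23.09185791015625, 317.97149658203125), 13.660721778869629)
lip [364 165  29  32 423] [ 0.5966 -0.363   0.0272] ((594.0352783203125, -363.2705078125), (66.97819519042969, 70.92939758300781), 79.71235656738281)
lips ((571.5319213867188, -359.3551940917969), (66.932373046875, 116.63407897949219), 80.07616424560547)
base ((568.3297119140625, -358.93890380859375), (67.03067779541016, 123.24578094482422), 80.23584747314453)
yellow [0.6232 0.1712] [0.6187 0.1733 0.0746] [0.0428 0.0494 0.0152]
red [0.5336 0.1632] [0.533  0.1642 0.0751] [0.0514 0.0504 0.0173]
green [0.444  0.1552] [0.4443 0.1571 0.0751] [0.0503 0.0498 0.016 ]
```

View pics/t2.png

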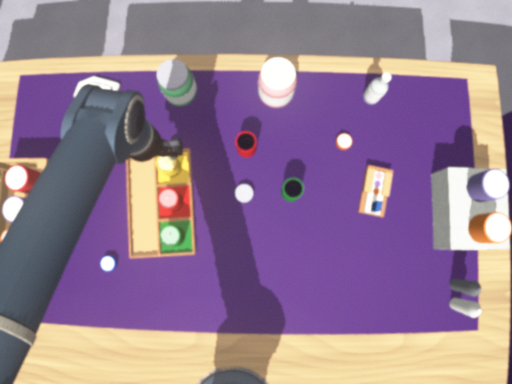

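All three candles are in their cells: (172,163), (170,199) and (173,235). Testers and sleeve are undisturbed. The sleeve axis yaw comes out at −9.9°, and the fin is predicted at (0.525, −0.351). I'll check the fin and draw the slide.

```bash
python3 - <<'E'
import pickle; from mv import *; from h import *
np.set_printoptions(precision=4,suppress=True)
f=pickle.load(open('top0.pkl','rb'));P=cloud(f)
v,u=np.mgrid[:384,:512];fin=(u>350)&(u<402)&(v>155)&(v<225)&(P[...,2]>.066)&(P[...,2]<.08)
q=P[fin];m=(q.max(0)+q.min(0))/2;print('fin',fin.sum(),q.mean(0),m,np.ptp(q,axis=0))
Y=np.radians(-9.9);d=np.array([np.cos(Y),np.sin(Y)]);n=np.array([-d[1],d[0]]);c=np.array([.5683,-.3589])
rel=q.mean(0)[:2]-c; print('along',rel@d,'lateral',rel@n)
assert abs(rel@n)<.005 and abs(rel@d+.045)<.012
g=c+d*(rel@d)+n*(rel@n)*.5; print('grip',g)
robot.grip(.5)
y=best([*g,.16],Y); robot.goto([*g,.16],rpy(y))
print('hit',robot.move_straight([*g,.049],vel=.1,contact_N=6))
robot.grip(0.0,40); s=robot.sense();print(s['opening'],s['gripper_force'],s['wrist_force'],s['tcp_pos'],s['t'])
p=s['tcp_pos']; e=p.copy();e[:2]-=.075*d
print('pull hit',robot.move_straight(e,vel=.05,contact_N=25))
s=robot.sense();print(s['opening'],s['gripper_force'],s['wrist_force'],s['tcp_pos'],s['t'])
f=robot.grab_frame('scene');cv2.imwrite('pics/s3.png',cv2.resize(f['image'][200:384,60:300],(720,552))[:,:,::-1])
E
```

```text
fin 56 [ 0.5257 -0.3507  0.0696] [ 0.5252 -0.3508  0.0701] [0.0223 0.018  0.0074]
along -0.04335982146982756 lateral 0.0007838985777483416
grip [ 0.5257 -0.3511]
hit False
0.1549235185470611 40.9808224439621 [-0.2019 -0.8678  1.1687] [ 0.5259 -0.3517  0.0495] 29.9333
pull hit False
0.1583717374058211 41.134652495384216 [-0.2707  0.2376  1.2926] [ 0.4517 -0.3387  0.0493] 31.575
```

View pics/s3.png

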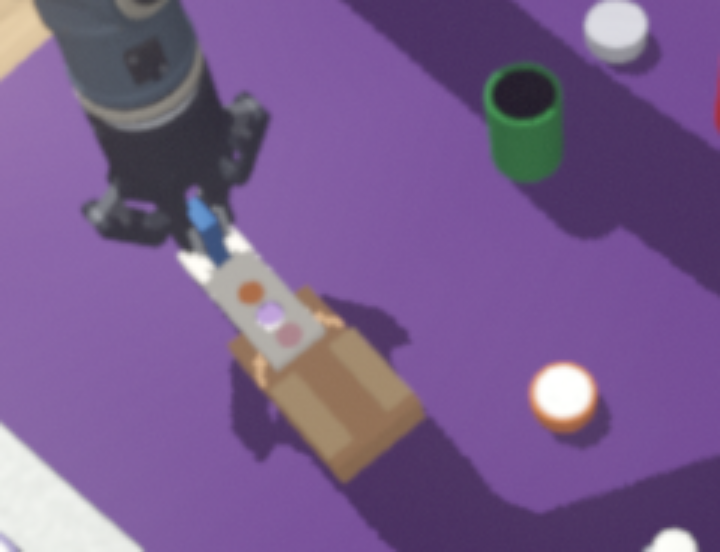

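The crop shows the slide fully out of the sleeve: its far end at (280,365) is clear of the lips, and the fin at (208,228) is held. Now I'll lift it and place it.

```bash
python3 - <<'E'
from mv import *; from h import *
np.set_printoptions(precision=4,suppress=True)
nt=np.array([-ax[1],ax[0]]); o=TC+.0375*nt; g=o-.04*ax+.045*nt
s=robot.sense();p=s['tcp_pos'];z0=p[2];yaw=s['tcp_rot'][2]+np.radians(15.0)
robot.move_straight([*p[:2],z0+.11],vel=.12)
robot.move_straight([*g,z0+.11],vel=.2,attitude=rpy(yaw))
s=robot.sense();print(s['opening'],s['gripper_force'],s['tcp_rot'])
robot.move_straight([*g,z0+.006],vel=.12)
print('hit',robot.move_straight([*g,z0-.0095],vel=.02,contact_N=3),robot.sense()['tcp_pos'][2]-z0)
robot.grip(.5); robot.move_straight([*g,.2],vel=.12)
robot.move_joints([-1.348,0.469,-0.049,1.532,0.024,1.141,-0.082]); print(robot.sense()['t'])
f=robot.grab_frame('top');P=cloud(f)
for c,d in CELL.items():
    hi=(np.hypot(P[...,0]-d[0],P[...,1]-d[1])<.045)&(P[...,2]>.066)&(P[...,2]<.09);print(c,(P[hi].mean(0)[:2]-d)*1000,P[hi][:,2].mean())
for k,d in dict(tred=(.6789,-.0225),tgreen=(.564,-.1395)).items():
    hi=(np.hypot(P[...,0]-d[0],P[...,1]-d[1])<.06)&(P[...,2]>.06)&(P[...,2]<.09);print(k,(P[hi].mean(0)[:2]-d)*1000)
b=(np.hypot(P[...,0]-g[0],P[...,1]-g[1])<.03)&(P[...,2]>.055)&(P[...,2]<.09);print('fin top',(P[b].mean(0)[:2]-g)*1000,P[b][:,2].max(),np.median(P[b][:,2]))
img=cv2.resize(f['image'][120:270,90:320],(800,522)); cv2.imwrite('pics/t4.png',img[:,:,::-1])
E
```

```text
0.15531925567102994 40.710439682006836 [-3.1416  0.      0.0883]
hit True -0.007023976647836716
41.15
red [-0.6527  1.1245] 0.07492662536606577
yellow [-0.2422  1.4853] 0.07498424706130963
green [0.3646 1.8688] 0.07520222338381616
tred [0.2396 0.1374]
tgreen [ 0.3098 -0.2371]
fin top [ 0.6363 -0.0254] 0.06639921236006112 0.062009362846700264
```

View pics/t4.png

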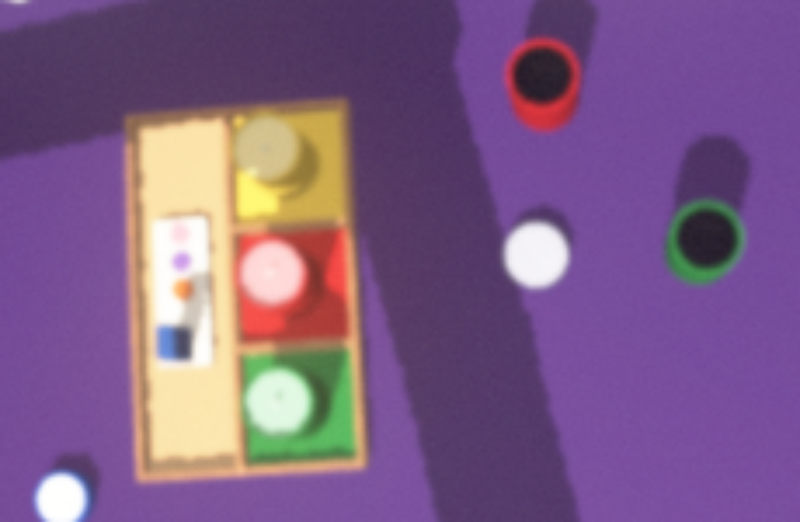

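The slide lies flat in the long compartment, with its fin at (173,342) and the fin top about 63 mm high. The candles measure within 2 mm of their card centres, and the testers moved less than 1 mm. Handing in.

```bash
python3 -c "
from plant import robot
print(robot.close_job())"
```

```text
the job is handed in; nothing more can be done
None
```

I packed the tray and handed the job in at about 41 s: the three fresh candles stand on their own colour cards, the sampler slide lies flat and grip up in the long compartment, and both burnt testers are where they started; the hand-in returned no verdict.

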